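# Fan out the finish samples

### The arm

A 6-joint arm with a two-finger parallel gripper is mounted at the origin on the work surface. World frame = base frame: x ahead of the robot, y to its left, z up, the work surface at z = 0. Lengths are in m, angles in rad, forces in N, time in s.
With the tool pointing down it reaches from about 0.4 to 0.825 m from the base axis. Payload 7 kg.
Tool frame: the origin (TCP) lies on the front face of the gripper's body, between the roots of the fingers; the fingertips stand 66 mm ahead of it and the grasp point (between the pads) lies 47 mm ahead of it; z points along the fingers, y is the line along which they close (so a half turn about z gives the same grasp; the last joint's range is limited). The gripper opens to 88 mm and grips with 3 to 60 N. Pads are 19 mm wide; open, the fingers measure 130 mm over their backs; the gripper's body (78 mm by 193 mm) begins 47 mm behind the grasp point.
Start: joints at [1.464, 0.359, 0.012, 0, -1.224, -0.288], TCP at [0.26, 0.623, 0.292] pointing down, gripper open.
Joint ranges: [-3.07, 3.07], [-1.43, 2.12], [-1.02, 1.25], [-3.03, 1.67], [-3.05, -0], [-3.03, 3.03]. Speed limits (rad/s): [2.39, 2.39, 3.01, 3.14, 3.14, 3.14].

### API

Orientations are given as [roll, pitch, yaw] about the fixed x, y, z axes, in that order (R = Rz(yaw) Ry(pitch) Rx(roll)).
In Python, from station import arm gives the robot as it stands. The module is installed in compiled form; this text tells all that it offers.
- The arm moves only by the tool move_arm, never from a script. Its argument "increments" is a list of rows, each an object of numbers: "jaw": the gripper command: -1 is shut, 1 is fully open, values between are in proportion; "dx", "dy", "dz": the shift along the tool's x, y, z in m; "twist": the turn about the tool's z in rad. A call has 1 to 12 rows; each row shifts and turns the commanded pose from where the row before left it, along the tool's axes as they then stand; what a row does not reach is not made up. A row lasts 1/12 s, in which the tool goes at most 41.7 mm and 7.16 degrees, less where a joint would pass 70% of its speed; a pose out of reach is approached as far as the arm can. A call is refused whole if a number of a shift passes 0.0417 or a number of a turn 0.125, either way. A call with a gripper value outside its range is refused whole. The fingers move at their own pace and stop on an object; "force" is the grip in N (left out, the last holds). Time passes only in rows, so rows that do not move let the fingers close. It gives the time, the measured TCP pose, the force, the opening and the grip force at its end, in the units of the state.
- arm.get_state(): the state, without advancing time (a new reading comes with each control period).
- arm.grab_frame(name): name is "scene" or "top"; returns the picture (384x512x3 uint8, blue, green, red); there is no depth.
- arm.camera_info(name): a dict with "K" (3x3 intrinsics, pixels), "extrinsics" (4x4, takes a point from camera to world coordinates). Camera axes: x right, y down, z forward; pixel columns grow to the right and rows downward; lengths in m; the calibration is good to about 2 mm. A picture is of the moment at which its call begins. camera_info takes no time and is no camera call.
- arm.job_done(): hands the job in; it is judged then, once.
Trained networks look in the newest picture that a camera, given by its name, has taken for a name from the list of things; names that differ only in an ending like _2 or _b are one class to them, and where a whole thing is asked for, a point or a joint stands for the part that bears it (a point fixed in the world has none). Each returns a list of dicts, best first, with "score" (0 to 1); they miss things now and then, are a little off and sometimes report something else, mostly with a low value. They report only what shows in the picture. A call takes as long as a camera call. They do not tell look-alikes from the thing itself.
- arm.find_in(camera, name): "position" ([x, y, z] in m, in world coordinates, good to about 4 mm: the middle of the surface that is visible of it).
- arm.silhouettes(camera, name): "pixels" (384x512 bool, what is visible of it).
- arm.pinpoint(camera, name): "position" ([x, y, z] in m, in world coordinates, good to about 4 mm: a listed point, or the origin of a listed thing).
The state is a dict: "t": time; "q": joint angles; "qd": joint speeds; "joint_efforts": joint torques, N m; "eef_pos": TCP position; "ee_rot": TCP orientation; "force": force on the tool from outside, world axes, zero at the start; "moment": the same for the moment, N m; "width": finger opening in m; "gripper_force": force on a finger pad.
Only numpy, scipy, OpenCV 4.12 (cv2) and the standard library are available. Lean on these libraries where they do the work, as an engineer would, in place of code of your own. Each camera call takes 0.05 s, during which the arm holds its last target. There are 200 camera calls.

### The job

Carry on the sample fan begun in the grey tray, where the plywood panel already lies against the yellow stop lugs: lay the blue panel overlapping it by about a third of its width, then the orange panel overlapping the blue one likewise, each with its far edge down on the tray floor, square to the tray and centred between its side walls. Lay them in gently and lying flat, never on edge or dropped: they stand on edge in the rack, so tip each down flat on the table first and take it again across its width. Leave the plywood panel in its place, and the green panel, mug, multimeter and tin where they are.

Things in the scene. Friction and masses are not known exactly. Their poses are not given: they have to be found in the camera images.
- tray: fixed grey tray, 152 (x) by 230 (y) mm, to left or right; origin: underside centre. Floor 6 mm above the table; walls at x = +-73, 140 apart inside, 18 high; ends open. Two yellow lugs (26 by 12, 18 high) at x = +-56, stop faces at y = -90, an 86 mm finger gap between. Panels lie with length along x; the fan runs from the lugs to +y (robot's left, within 0.3 rad).
- rack: fixed wooden rack opposite the tray, 134 (x) by 160 (y) mm, base 6 mm thick; origin: underside centre; turned up to 0.3 rad. Three slots along x at y = -50, 0, +50 mm, 10 mm wide, each between two pairs of posts (20 by 5 mm, tops 36 mm above the table) at x = +-48 mm; between the pairs there is room for fingers.
- ply_panel: brown wood sample panel, 120 (x, length) by 64 (y, width) by 8 (z, thickness) mm, about 75 g, faces alike; origin at its very centre. Starts loose and flat on the tray floor, its long edge 1 to 7 mm from the lugs. To be left there.
- blue_panel: blue sample panel, 120 (x, length) by 64 (y, width) by 8 (z, thickness) mm, about 75 g, faces alike; origin at its very centre. Starts standing on a long edge in any of the rack's three slots, up to 6 mm off the slot's middle along x: x level along the slot, y up, top edge 70 mm above the table.
- orange_panel: orange sample panel, 120 (x, length) by 64 (y, width) by 8 (z, thickness) mm, about 75 g, faces alike; origin at its very centre. Starts standing on a long edge in any of the rack's three slots, up to 6 mm off the slot's middle along x: x level along the slot, y up, top edge 70 mm above the table.
- green_panel: green sample panel, 120 (x, length) by 64 (y, width) by 8 (z, thickness) mm, about 75 g, faces alike; origin at its very centre. Starts standing on a long edge in any of the rack's three slots, up to 6 mm off the slot's middle along x: x level along the slot, y up, top edge 70 mm above the table. To be left there.
- mug: black mug, 76 mm across, 90 mm high, handle on its +y side; origin: underside centre. Bystander. Mug, multimeter and tin stand in any order 0.64 to 0.75 m ahead of the robot: one near its centre line, the others 0.17 m to the left and right. Nearer than that, between tray and rack, the table is free.
- meter: yellow and black multimeter lying on the table, 75 by 140 by 36 mm (dial to 42 mm); origin at the centre of its underside. Bystander.
- tin: tin can, 68 mm across and 80 mm high; origin at the centre of its underside. Bystander.
Things that resemble listed ones, but are neither listed nor needed, are in the scene too. Leave any red look-alike of the ply_panel alone.

How it is judged:
By the outcome, as a careful person would: the job done as asked, in the order asked, and still so for the second after the job is handed in, with the robot touching nothing.
It also fails if it takes over 72 s, if anything falls off the work surface, if the arm or the gripper's body presses on something with over 40 N, if the wrist force passes 120 N, or if a joint passes its speed limit or range.

## Working session

There is one attempt and no reset: what is moved stays moved. The work goes in short steps, Python scripts to look and compute and a tool call to move; the robot and the scene stay as the last step left them, time stands still between calls to the robot, and variables do not carry over. Pictures are saved under pics/ and viewed, at most 10 in all, crops included, and the job is handed in when it is done.

Besides the shell and the picture viewer there is one more tool, called after "Emit:" as name([rows], argument=value, ...), one row to a line, values as JSON. move_arm: Moves the arm, as the interface text tells. Its arguments: {"type":"object","properties":{"increments":{"type":"array"},"force":{"type":"number"}},"required":["increments"]}

```bash
mkdir -p pics; cat > h.py <<'E'
import numpy as np, cv2
from station import arm
from scipy.spatial.transform import Rotation as R
def cam(n):
    c=arm.camera_info(n); return np.array(c["K"]),np.array(c["extrinsics"])
def ray(n,uv):
    K,E=cam(n); d=E[:3,:3]@np.linalg.inv(K)@np.array([uv[0],uv[1],1.]); return E[:3,3],d
def at_z(n,uv,z):
    o,d=ray(n,uv); return o+d*(z-o[2])/d[2]
def proj(n,p):
    K,E=cam(n); q=K@(E[:3,:3].T@(np.array(p)-E[:3,3])); return q[:2]/q[2]
def tri(uv1,uv2,n1="scene",n2="top"):
    (a,d),(b,e)=ray(n1,uv1),ray(n2,uv2)
    s=np.linalg.lstsq(np.c_[d,-e],b-a,rcond=None)[0]
    return (a+s[0]*d+b+s[1]*e)/2, np.linalg.norm(a+s[0]*d-b-s[1]*e)
E
python3 - <<'E'
from h import *
np.set_printoptions(precision=4,suppress=True)
f=[]
for n in("scene","top"):
    i=arm.grab_frame(n); f.append(i); cv2.imwrite(f"pics/{n}0.png",i)
    K,E=cam(n); print(n,K[0,0],E[:3,3],E[:3,2])
    for o in("tray","rack","ply_panel","blue_panel","orange_panel","green_panel","mug","meter","tin"):
        print(n,o,[(np.round(d["position"],4),round(d["score"],2)) for d in arm.pinpoint(n,o)[:2]])
s=arm.get_state();print(s["t"],s["eef_pos"],s["ee_rot"],s["width"])
E
```

```text
scene 434.99429273119773 [ 1.2004 -0.1084  0.882 ] [-0.6365  0.0985 -0.765 ]
scene tray [(array([0.4971, 0.2851, 0.0025]), 0.93)]
scene rack [(array([ 0.5106, -0.282 , -0.0016]), 0.78), (array([0.7289, 0.1756, 0.    ]), 0.33)]
scene ply_panel [(array([0.3044, 0.1938, 0.0029]), 0.64), (array([0.5038, 0.233 , 0.0125]), 0.61)]
scene blue_panel [(array([ 0.5228, -0.3282,  0.0381]), 0.9)]
scene orange_panel [(array([ 0.5086, -0.2837,  0.0381]), 0.68), (array([ 0.707 , -0.0087, -0.004 ]), 0.58)]
scene green_panel [(array([ 0.5008, -0.2303,  0.042 ]), 0.63)]
scene mug [(array([ 0.7071, -0.0079, -0.0021]), 0.69)]
scene meter [(array([ 0.7247, -0.163 ,  0.0012]), 0.69)]
scene tin [(array([0.7291, 0.1778, 0.0007]), 0.9)]
top 367.92556694020385 [0.3788 0.0131 0.8704] [ 0.1791 -0.0405 -0.983 ]
top tray [(array([0.4933, 0.2918, 0.001 ]), 0.6)]
top rack [(array([ 0.5083, -0.2846, -0.0025]), 0.95)]
top ply_panel [(array([0.4994, 0.237 , 0.0088]), 0.81), (array([0.3022, 0.1964, 0.0066]), 0.65)]
top blue_panel [(array([ 0.518 , -0.3307,  0.0371]), 0.81)]
top orange_panel [(array([ 0.509 , -0.2826,  0.0388]), 0.59)]
top green_panel [(array([ 0.5065, -0.2324,  0.0406]), 0.97)]
top mug [(array([ 0.7093, -0.0073,  0.0023]), 0.69), (array([0.5018, 0.2407, 0.0096]), 0.48)]
top meter []
top tin [(array([0.7299, 0.1792, 0.0014]), 0.79)]
1.0 [0.2596 0.6231 0.2922] [-3.1416  0.     -0.3948] 0.08763558716881015
```

View pics/scene0.png

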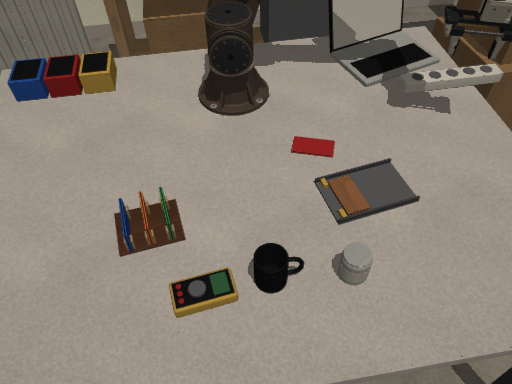

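View pics/top0.png

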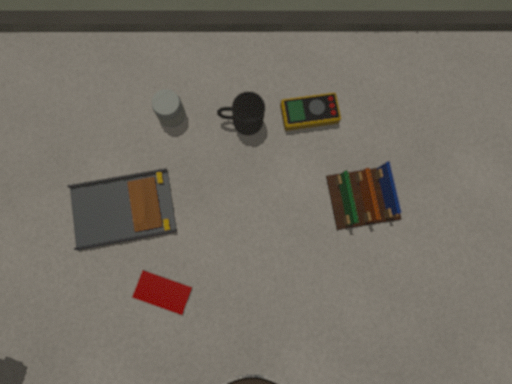

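```bash
cat >> h.py <<'E'
from scipy.optimize import minimize
def boxmask(n,p,dim,S=4):
    x,y,z,w=p; a,b,c=np.array(dim)/2
    P=np.array([[i*a,j*b,k*c] for i in(-1,1) for j in(-1,1) for k in(-1,1)])@R.from_euler("z",w).as_matrix().T+[x,y,z]
    q=np.array([proj(n,v) for v in P],np.float32); q=(q+.5)*S-.5
    m=np.zeros((384*S,512*S),np.uint8); cv2.fillConvexPoly(m,np.round(cv2.convexHull(q)*16).astype(np.int32),255,shift=4)
    return cv2.resize(m,(512,384),interpolation=cv2.INTER_AREA)/255.
def fit(masks,p0,dim,free=(0,1,2,3)):
    """pose x,y,z(centre),yaw of a box best matching the silhouettes {camera: bool mask}"""
    p0=np.array(p0,float); free=list(free); B=lambda m:cv2.GaussianBlur(m,(0,0),1.5)
    T={n:B(m.astype(float)) for n,m in masks.items()}
    def f(d):
        p=p0.copy(); p[free]+=d*np.array([.01,.01,.01,.1])[free]
        return sum(((B(boxmask(n,p,dim))-T[n])**2).sum() for n in T)
    k=len(free); r=minimize(f,np.zeros(k),method="Nelder-Mead",options=dict(initial_simplex=np.r_[np.zeros((1,k)),np.eye(k)*.8],xatol=.02,fatol=.05,maxiter=250))
    p0[free]+=r.x*np.array([.01,.01,.01,.1])[free]; return p0,r.fun
def sil(n,o,near):
    """silhouette whose centroid is nearest to the projection of the point near"""
    L=arm.silhouettes(n,o); u=proj(n,near)
    c=[(np.hypot(*(np.argwhere(d["pixels"]).mean(0)[::-1]-u)),i) for i,d in enumerate(L)]
    return L[min(c)[1]]["pixels"] if c and min(c)[0]<25 else None
P=(.120,.064,.008)   # flat
U=(.120,.008,.064)   # upright
E
python3 - <<'E'
from h import *
np.set_printoptions(precision=4,suppress=True)
vis={}
for o,p,d in(("tray",(.495,.288,.009,.1),(.152,.230,.018)),("rack",(.509,-.283,.003,.1),(.134,.160,.006)),
  ("ply_panel",(.502,.235,.010,.1),P),("blue_panel",(.52,-.33,.038,.1),U),("orange_panel",(.509,-.283,.038,.1),U),("green_panel",(.504,-.231,.038,.1),U)):
    M={n:m for n in("scene","top") if (m:=sil(n,o,p[:3])) is not None}
    r=fit(M,p,d); print(o,{n:int(m.sum()) for n,m in M.items()},*r)
    vis[o]=(r[0],d)
for n in("scene","top"):
    im=cv2.imread(f"pics/{n}0.png"); im=cv2.resize(im,None,fx=3,fy=3,interpolation=cv2.INTER_CUBIC)
    for q,d in vis.values():
        m=(cv2.resize(boxmask(n,q,d),None,fx=3,fy=3)>.5).astype(np.uint8)
        cv2.drawContours(im,cv2.findContours(m,0,2)[0],-1,(255,255,0),1)
    a,b=((440,690,330,600),(480,660,930,1270)) if n=="scene" else ((480,780,180,560),(460,700,960,1230))
    c=[cv2.resize(im[s[0]:s[1],s[2]:s[3]],(400,300)) for s in(a,b)]
    vis_im=np.hstack(c) if n=="scene" else np.vstack([vis_im,np.hstack(c)])
cv2.imwrite("pics/fit0.png",vis_im)
E
```

```text
tray {'scene': 3268} [0.4971 0.2874 0.0073 0.1546] 825.9735955290625
rack {'scene': 2160, 'top': 1995} [ 0.5072 -0.2822 -0.0054  0.1416] 1725.6416836416645
ply_panel {'scene': 996, 'top': 1470} [0.5048 0.2369 0.0091 0.1774] 9.008341462135991
blue_panel {'scene': 305, 'top': 655} [ 0.5237 -0.3318  0.0398  0.1443] 60.41251468182443
orange_panel {'scene': 237, 'top': 588} [ 0.5085 -0.2835  0.0395  0.1414] 58.61927042696471
green_panel {'scene': 184, 'top': 559} [ 0.5043 -0.2332  0.04    0.1409] 38.173621895923006
```

View pics/fit0.png

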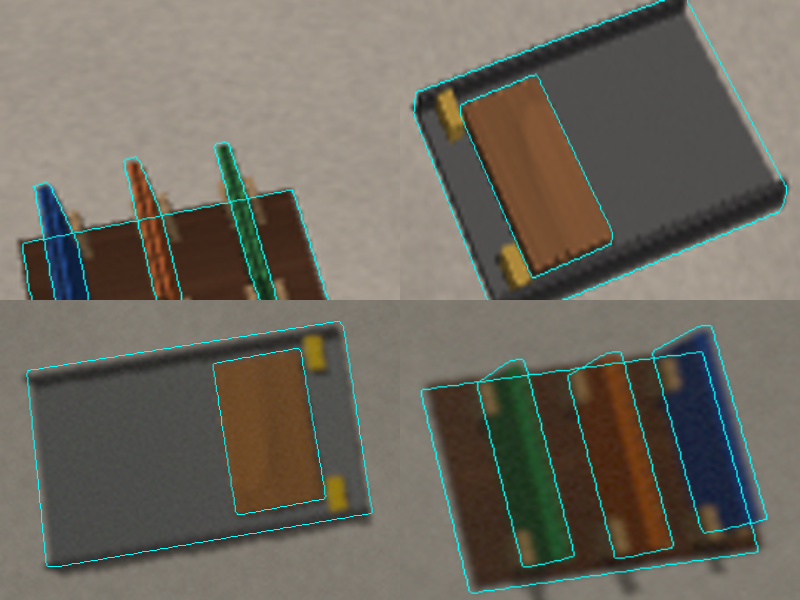

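Emit:
move_arm([
  {"twist": -0.107, "jaw": -0.3},
  {"twist": -0.107},
  {"twist": -0.107},
  {"twist": -0.107},
  {"twist": -0.107},
  {"dx": 0.007, "dy": 0.0405},
  {"dx": 0.007, "dy": 0.0405},
  {"dx": 0.007, "dy": 0.0405},
  {"dx": 0.007, "dy": 0.0405},
  {"dx": 0.007, "dy": 0.0405},
  {"dx": 0.007, "dy": 0.0405},
  {"dx": 0.007, "dy": 0.0405},
])

```text
$.increments[0]: bad value
```

Emit:
move_arm([
  {"dx": 0.007, "dy": 0.0405},
  {"dx": 0.007, "dy": 0.0405},
  {"dx": 0.007, "dy": 0.0405},
  {"dx": 0.007, "dy": 0.0405},
  {"dx": 0.007, "dy": 0.0405},
  {"dx": 0.007, "dy": 0.0405},
  {"dx": 0.007, "dy": 0.0405},
  {"dx": 0.007, "dy": 0.0405},
  {"dx": 0.007, "dy": 0.0405},
  {"dx": 0.007, "dy": 0.0405},
  {"dx": 0.007, "dy": 0.0405},
  {"dy": 0.0405},
])

```text
$.increments[0]: bad value
```

Emit:
move_arm([
  {"dy": 0.04},
  {"dy": 0.04},
  {"dy": 0.04},
  {"dy": 0.04},
  {"dy": 0.04, "dz": 0.01},
  {"dz": 0.04},
  {"dz": 0.04},
  {"dz": 0.03},
  {},
])

```text
$.increments[0]: bad value
```

```bash
cat >> h.py <<'E'
np.set_printoptions(precision=4,suppress=True)
def go(x,y,z,yaw):
    """remaining twist, then shift along tool axes after that twist, to TCP x,y,z,yaw"""
    s=arm.get_state(); d=np.array([x,y,z])-s["eef_pos"]; w0=s["ee_rot"][2]; tw=(w0-yaw+np.pi/2)%np.pi-np.pi/2; w=w0-tw
    v=R.from_euler("xyz",[np.pi,0,w]).as_matrix().T@d
    print("t",round(s["t"],2),"pos",np.array(s["eef_pos"]),"rot",np.array(s["ee_rot"]),"w",round(s["width"],4),"gf",round(s["gripper_force"],1),"F",np.array(s["force"]),"-> twist",round(tw,4),"shift",v)
E
python3 -c "
from h import *
go(.5237,-.3318,.106,.143)"
```

```text
t 1.6 pos [0.2596 0.623  0.2922] rot [ 3.1416 -0.     -0.3948] w 0.0879 gf 0.0 F [-0.2319  0.032  -0.3747] -> twist -0.5378 shift [0.1253 0.9827 0.1862]
```

Emit:
move_arm([
  {"dx": 0, "dy": 0, "dz": 0, "twist": -0.107, "jaw": -0.3},
  {"dx": 0, "dy": 0, "dz": 0, "twist": -0.107, "jaw": -0.3},
  {"dx": 0, "dy": 0, "dz": 0, "twist": -0.107, "jaw": -0.3},
  {"dx": 0, "dy": 0, "dz": 0, "twist": -0.107, "jaw": -0.3},
  {"dx": 0, "dy": 0, "dz": 0, "twist": -0.11, "jaw": -0.3},
  {"dx": 0.007, "dy": 0.0405, "dz": 0, "twist": 0, "jaw": -0.3},
  {"dx": 0.007, "dy": 0.0405, "dz": 0, "twist": 0, "jaw": -0.3},
  {"dx": 0.007, "dy": 0.0405, "dz": 0, "twist": 0, "jaw": -0.3},
  {"dx": 0.007, "dy": 0.0405, "dz": 0, "twist": 0, "jaw": -0.3},
  {"dx": 0.007, "dy": 0.0405, "dz": 0, "twist": 0, "jaw": -0.3},
  {"dx": 0.007, "dy": 0.0405, "dz": 0, "twist": 0, "jaw": -0.3},
  {"dx": 0.007, "dy": 0.0405, "dz": 0, "twist": 0, "jaw": -0.3},
])

```text
t: 2.6
eef_pos: [0.3488, 0.3475, 0.2924]
ee_rot: [-3.141, -0.0, 0.144]
force: [1.5, 0.4, 0.7]
width: 0.0308
gripper_force: 0.0
```

Emit:
move_arm([
  {"dx": 0.007, "dy": 0.0405, "dz": 0, "twist": 0, "jaw": -0.3},
  {"dx": 0.007, "dy": 0.0405, "dz": 0, "twist": 0, "jaw": -0.3},
  {"dx": 0.007, "dy": 0.0405, "dz": 0, "twist": 0, "jaw": -0.3},
  {"dx": 0.007, "dy": 0.0405, "dz": 0, "twist": 0, "jaw": -0.3},
  {"dx": 0.007, "dy": 0.0405, "dz": 0, "twist": 0, "jaw": -0.3},
  {"dx": 0.007, "dy": 0.0405, "dz": 0, "twist": 0, "jaw": -0.3},
  {"dx": 0.007, "dy": 0.0405, "dz": 0, "twist": 0, "jaw": -0.3},
  {"dx": 0.007, "dy": 0.0405, "dz": 0, "twist": 0, "jaw": -0.3},
  {"dx": 0.007, "dy": 0.0405, "dz": 0, "twist": 0, "jaw": -0.3},
  {"dx": 0.007, "dy": 0.0405, "dz": 0, "twist": 0, "jaw": -0.3},
  {"dx": 0.007, "dy": 0.0405, "dz": 0, "twist": 0, "jaw": -0.3},
  {"dx": 0, "dy": 0.0405, "dz": 0, "twist": 0, "jaw": -0.3},
])

```text
t: 3.6
eef_pos: [0.4951, -0.1227, 0.2924]
ee_rot: [3.141, -0.001, 0.143]
force: [1.4, 1.5, 0.2]
width: 0.0306
gripper_force: 0.0
```

Emit:
move_arm([
  {"dx": 0, "dy": 0.04, "dz": 0, "twist": 0, "jaw": -0.3},
  {"dx": 0, "dy": 0.04, "dz": 0, "twist": 0, "jaw": -0.3},
  {"dx": 0, "dy": 0.04, "dz": 0, "twist": 0, "jaw": -0.3},
  {"dx": 0, "dy": 0.04, "dz": 0, "twist": 0, "jaw": -0.3},
  {"dx": 0, "dy": 0.04, "dz": 0.01, "twist": 0, "jaw": -0.3},
  {"dx": 0, "dy": 0, "dz": 0.04, "twist": 0, "jaw": -0.3},
  {"dx": 0, "dy": 0, "dz": 0.04, "twist": 0, "jaw": -0.3},
  {"dx": 0, "dy": 0, "dz": 0.03, "twist": 0, "jaw": -0.3},
  {"dx": 0, "dy": 0, "dz": 0, "twist": 0, "jaw": -0.3},
])

```text
t: 4.35
eef_pos: [0.519, -0.3177, 0.1655]
ee_rot: [-3.136, 0.009, 0.141]
force: [-0.6, 0.4, -1.2]
width: 0.0306
gripper_force: 0.0
```

```bash
python3 -c "
from h import *
go(.5237,-.3318,.106,.143)"
```

```text
t 4.35 pos [ 0.519  -0.3177  0.1655] rot [-3.1361  0.0094  0.141 ] w 0.0306 gf 0.0 F [-0.5788  0.4206 -1.1963] -> twist -0.002 shift [0.0026 0.0146 0.0595]
```

Emit:
move_arm([
  {"dx": 0, "dy": 0.013, "dz": 0, "twist": 0, "jaw": -0.3},
  {"dx": 0, "dy": 0, "dz": 0, "twist": 0, "jaw": -0.3},
  {"dx": 0, "dy": 0, "dz": 0.022, "twist": 0, "jaw": -0.3},
  {"dx": 0, "dy": 0, "dz": 0.022, "twist": 0, "jaw": -0.3},
  {"dx": 0, "dy": 0, "dz": 0.022, "twist": 0, "jaw": -0.3},
  {"dx": 0, "dy": 0, "dz": 0, "twist": 0, "jaw": -0.3},
])

```text
t: 4.85
eef_pos: [0.5239, -0.3311, 0.1048]
ee_rot: [-3.14, 0.002, 0.143]
force: [-1.3, -0.0, -1.1]
width: 0.0305
gripper_force: 0.0
```

```bash
python3 -c "
from h import *
go(.5237,-.3318,.106,.143)
cv2.imwrite('pics/a.png',cv2.resize(arm.grab_frame('scene')[150:300,60:260],(800,600)))"
```

```text
t 4.85 pos [ 0.5239 -0.3311  0.1048] rot [-3.1402  0.002   0.1428] w 0.0305 gf 0.0 F [-1.3436 -0.027  -1.0982] -> twist -0.0002 shift [-0.0003  0.0007 -0.0012]
```

View pics/a.png

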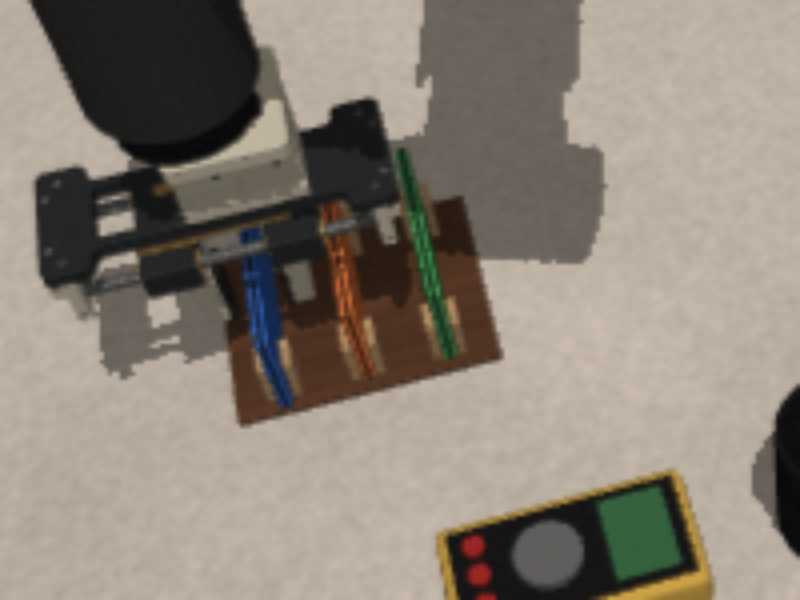

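Emit:
move_arm([
  {"dx": 0, "dy": 0, "dz": 0, "twist": 0, "jaw": -1},
  {"dx": 0, "dy": 0, "dz": 0, "twist": 0, "jaw": -1},
  {"dx": 0, "dy": 0, "dz": 0, "twist": 0, "jaw": -1},
  {"dx": 0, "dy": 0, "dz": 0, "twist": 0, "jaw": -1},
  {"dx": 0, "dy": 0, "dz": -0.01, "twist": 0, "jaw": -1},
  {"dx": 0, "dy": 0, "dz": -0.02, "twist": 0, "jaw": -1},
  {"dx": 0, "dy": 0, "dz": -0.03, "twist": 0, "jaw": -1},
  {"dx": 0, "dy": 0, "dz": -0.03, "twist": 0, "jaw": -1},
], force=25)

```text
t: 5.57
eef_pos: [0.524, -0.3313, 0.1975]
ee_rot: [-3.141, 0.001, 0.143]
force: [0.6, -0.8, -0.8]
width: 0.0079
gripper_force: 25.0
```

Emit:
move_arm([
  {"dx": 0.003, "dy": -0.02, "dz": 0, "twist": -0.012, "jaw": -1},
  {"dx": 0.003, "dy": -0.038, "dz": 0, "twist": 0, "jaw": -1},
  {"dx": 0.003, "dy": -0.038, "dz": 0, "twist": 0, "jaw": -1},
  {"dx": 0.003, "dy": -0.038, "dz": 0, "twist": 0, "jaw": -1},
  {"dx": 0.003, "dy": -0.038, "dz": 0, "twist": 0, "jaw": -1},
  {"dx": 0.003, "dy": -0.038, "dz": 0, "twist": 0, "jaw": -1},
  {"dx": 0.003, "dy": -0.038, "dz": 0, "twist": 0, "jaw": -1},
  {"dx": 0.003, "dy": -0.038, "dz": 0, "twist": 0, "jaw": -1},
  {"dx": 0, "dy": -0.015, "dz": 0, "twist": 0, "jaw": -1},
  {"dx": 0, "dy": 0, "dz": 0.035, "twist": 0, "jaw": -1},
  {"dx": 0, "dy": 0, "dz": 0.03, "twist": 0, "jaw": -1},
  {"dx": 0, "dy": 0, "dz": 0.015, "twist": 0, "jaw": -1},
])

```text
t: 6.57
eef_pos: [0.5007, -0.0298, 0.1146]
ee_rot: [-3.141, 0.002, 0.156]
force: [-0.3, -0.2, -1.4]
width: 0.0075
gripper_force: 25.0
```

Emit:
move_arm([
  {"dx": 0, "dy": 0, "dz": 0, "twist": 0, "jaw": -1},
  {"dx": 0, "dy": 0, "dz": 0, "twist": 0, "jaw": -1},
])

```text
t: 6.73
eef_pos: [0.502, -0.0303, 0.1166]
ee_rot: [3.141, 0.001, 0.156]
force: [0.2, 0.4, 0.7]
width: 0.0075
gripper_force: 25.0
```

```bash
python3 -c "
from h import *
go(.50,-.03,.1,.155)
for n in('scene','top'): print(proj(n,[.5,-.03,.05]))
a=arm.grab_frame('scene');cv2.imwrite('pics/b.png',cv2.resize(a[90:290,130:390],(780,600)))"
```

```text
t 6.73 pos [ 0.502  -0.0303  0.1166] rot [3.1411 0.001  0.1557] w 0.0075 gf 25.0 F [0.2227 0.3785 0.6796] -> twist 0.0007 shift [-0.002  -0.0007  0.0166]
[246.5087 196.5336]
[259.5831 200.123 ]
```

View pics/b.png

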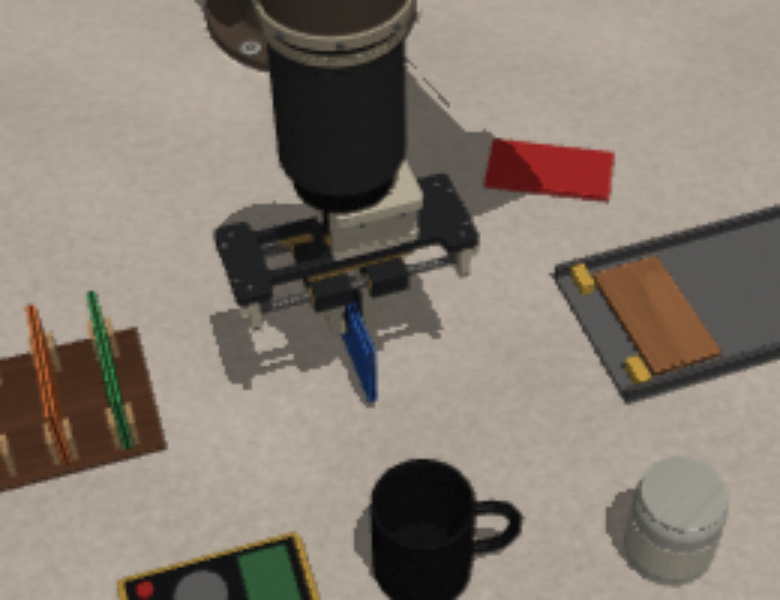

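Emit:
move_arm([
  {"dx": 0, "dy": 0, "dz": 0.008, "twist": 0, "jaw": -1},
  {"dx": 0, "dy": 0, "dz": 0.005, "twist": 0, "jaw": -1},
  {"dx": 0, "dy": 0, "dz": 0.003, "twist": 0, "jaw": -1},
  {"dx": 0, "dy": 0, "dz": 0, "twist": 0, "jaw": -1},
  {"dx": 0, "dy": 0, "dz": 0, "twist": 0, "jaw": -1},
])

```text
t: 7.2
eef_pos: [0.5027, -0.0303, 0.1012]
ee_rot: [3.142, -0.002, 0.155]
force: [-3.1, -0.9, 8.3]
width: 0.0082
gripper_force: 25.0
```

```bash
python3 -c "
from h import *
go(.50,-.03,.1,.155)"
```

```text
t 7.2 pos [ 0.5027 -0.0303  0.1012] rot [ 3.1415 -0.0018  0.1555] w 0.0082 gf 25.0 F [-3.0966 -0.8931  8.2932] -> twist 0.0005 shift [-0.0026 -0.0007  0.0012]
```

Standing on the table (8 N contact). Open to 30 mm, nudge the top over, guide it down.

Emit:
move_arm([
  {"dx": 0, "dy": 0, "dz": 0, "twist": 0, "jaw": -0.8},
  {"dx": 0, "dy": 0, "dz": 0, "twist": 0, "jaw": -0.6},
  {"dx": 0, "dy": 0, "dz": 0, "twist": 0, "jaw": -0.32},
  {"dx": 0, "dy": 0, "dz": 0, "twist": 0, "jaw": -0.32},
  {"dx": 0, "dy": 0, "dz": 0, "twist": 0, "jaw": -0.32},
  {"dx": 0, "dy": -0.006, "dz": 0, "twist": 0, "jaw": -0.32},
  {"dx": 0, "dy": -0.005, "dz": 0, "twist": 0, "jaw": -0.32},
  {"dx": 0, "dy": -0.003, "dz": 0, "twist": 0, "jaw": -0.32},
  {"dx": 0, "dy": -0.003, "dz": 0, "twist": 0, "jaw": -0.32},
  {"dx": 0, "dy": -0.002, "dz": 0, "twist": 0, "jaw": -0.32},
  {"dx": 0, "dy": 0, "dz": 0, "twist": 0, "jaw": -0.32},
  {"dx": 0, "dy": 0, "dz": 0, "twist": 0, "jaw": -0.32},
])

```text
t: 8.2
eef_pos: [0.4991, -0.0113, 0.1002]
ee_rot: [-3.142, -0.0, 0.156]
force: [-0.2, -0.6, 1.2]
width: 0.0297
gripper_force: 0.1
```

```bash
python3 -c "
from h import *
go(.50,-.03,.1,.155)
a=arm.grab_frame('scene');cv2.imwrite('pics/c.png',cv2.resize(a[130:250,180:340],(800,600)))"
```

```text
t 8.2 pos [ 0.4991 -0.0113  0.1002] rot [-3.1416 -0.0001  0.1557] w 0.0297 gf 0.1 F [-0.1773 -0.6108  1.248 ] -> twist 0.0007 shift [-0.002   0.0186  0.0002]
```

View pics/c.png

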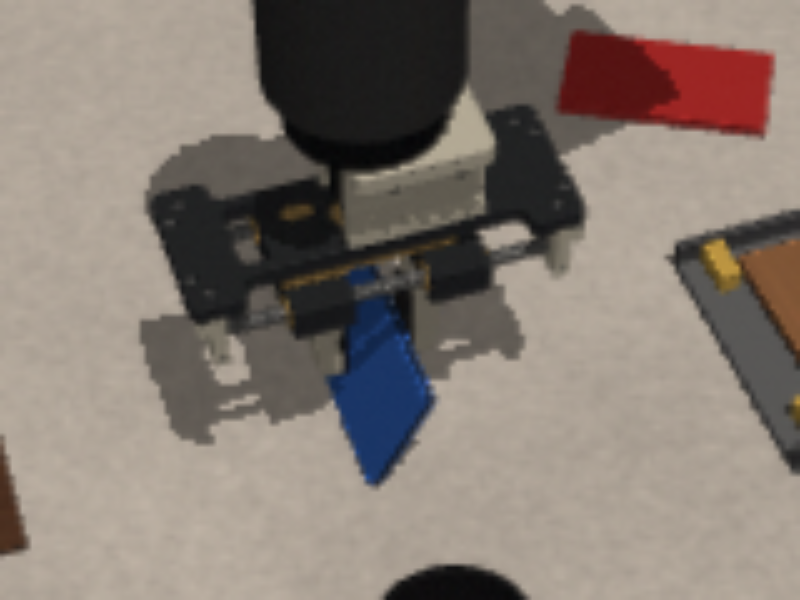

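Emit:
move_arm([
  {"dx": 0, "dy": 0.005, "dz": 0, "twist": 0, "jaw": -0.1},
  {"dx": 0, "dy": 0.005, "dz": 0, "twist": 0, "jaw": 0.14},
  {"dx": 0, "dy": 0, "dz": 0, "twist": 0, "jaw": 0.14},
  {"dx": 0, "dy": 0, "dz": 0.008, "twist": 0, "jaw": 0.14},
  {"dx": 0, "dy": 0, "dz": 0.008, "twist": 0, "jaw": 0.14},
  {"dx": 0, "dy": 0, "dz": 0.008, "twist": 0, "jaw": 0.14},
  {"dx": 0, "dy": 0, "dz": 0.005, "twist": 0, "jaw": 0.14},
  {"dx": 0, "dy": -0.004, "dz": 0, "twist": 0, "jaw": 0.3},
  {"dx": 0, "dy": -0.004, "dz": 0, "twist": 0, "jaw": 0.5},
  {"dx": 0, "dy": -0.004, "dz": 0, "twist": 0, "jaw": 0.7},
  {"dx": 0, "dy": -0.004, "dz": 0, "twist": 0, "jaw": 0.85},
  {"dx": 0, "dy": -0.004, "dz": 0, "twist": 0, "jaw": 1},
])

```text
t: 9.25
eef_pos: [0.4976, -0.001, 0.0715]
ee_rot: [-3.141, -0.001, 0.156]
force: [-0.3, 0.9, 0.5]
width: 0.0778
gripper_force: 0.0
```

Emit:
move_arm([
  {"dx": 0, "dy": 0, "dz": 0, "twist": 0, "jaw": 1},
  {"dx": 0, "dy": 0, "dz": 0, "twist": 0, "jaw": 1},
  {"dx": 0, "dy": 0, "dz": 0, "twist": 0, "jaw": 1},
])

```text
t: 9.5
eef_pos: [0.4976, -0.0015, 0.0714]
ee_rot: [-3.141, -0.0, 0.156]
force: [-1.4, -0.3, -0.7]
width: 0.0873
gripper_force: 0.0
```

```bash
python3 -c "
from h import *
go(.50,.0,.07,.155)
a=arm.grab_frame('scene');cv2.imwrite('pics/d.png',cv2.resize(a[130:250,180:340],(800,600)))"
```

```text
t 9.5 pos [ 0.4976 -0.0015  0.0714] rot [-3.1415 -0.0004  0.1555] w 0.0873 gf 0.0 F [-1.3656 -0.3265 -0.6749] -> twist 0.0005 shift [ 0.0026 -0.0011  0.0014]
```

View pics/d.png

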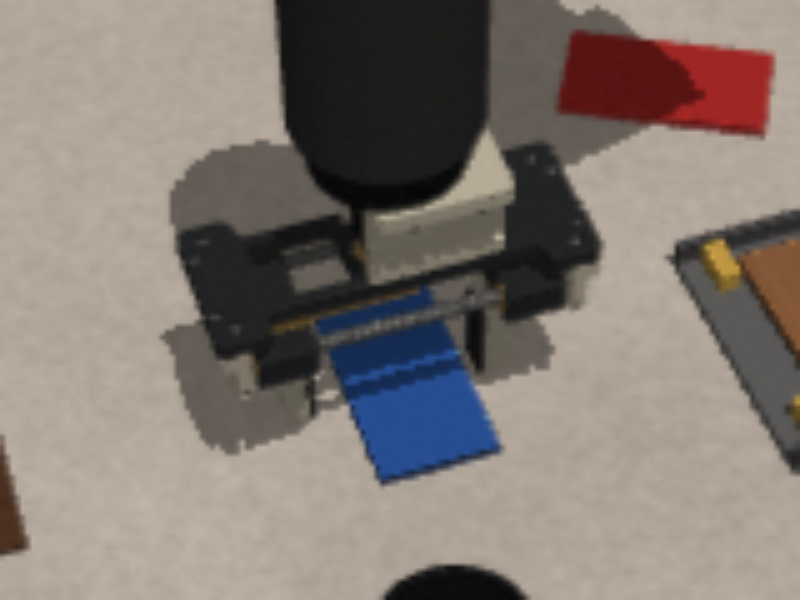

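Emit:
move_arm([
  {"dx": 0, "dy": 0, "dz": 0.003, "twist": 0, "jaw": 1},
  {"dx": 0, "dy": 0, "dz": 0, "twist": 0, "jaw": 0.8},
  {"dx": 0, "dy": 0, "dz": 0, "twist": 0, "jaw": 0.6},
  {"dx": 0, "dy": 0, "dz": 0, "twist": 0, "jaw": 0.4},
  {"dx": 0, "dy": 0, "dz": 0, "twist": 0, "jaw": 0},
  {"dx": 0, "dy": 0, "dz": 0, "twist": 0, "jaw": 0},
], force=15)

```text
t: 10.05
eef_pos: [0.4975, -0.0017, 0.0681]
ee_rot: [3.142, 0.0, 0.155]
force: [0.5, -0.5, -0.1]
width: 0.0634
gripper_force: 15.0
```

```bash
python3 -c "
from h import *
go(.50,.0,.07,.155)
arm.grab_frame('scene')
p=[.5,0,.004]; m=sil('scene','blue_panel',[.53,0,.004]); print(m.sum())
# near-end corners: lowest silhouette pixels
v,u=np.nonzero(m); hull=cv2.convexHull(np.c_[u,v].astype(np.float32)); q=cv2.approxPolyDP(hull,2,True)[:,0]
for a in q: print(a,at_z('scene',a,.008))
s=arm.get_state();e=np.array(s['eef_pos']);w=s['ee_rot'][2]
for k in(-.004,0,.004): print(k,[proj('scene',e*[1,1,0]+R.from_euler('z',w).as_matrix()@[.06+k,j,.008]) for j in(-.032,.032)])
"
```

```text
t 10.05 pos [ 0.4975 -0.0017  0.0681] rot [3.1416 0.     0.1551] w 0.0634 gf 15.0 F [ 0.538  -0.4879 -0.13  ] -> twist 0.0001 shift [ 0.0027 -0.0013 -0.0019]
719
[276. 220.] [0.5544 0.0353 0.008 ]
[254. 227.] [ 0.566  -0.0227  0.008 ]
[248. 214.] [ 0.5229 -0.0311  0.008 ]
[248. 194.] [ 0.4567 -0.0208  0.008 ]
[262. 191.] [0.453  0.0174 0.008 ]
[273. 209.] [0.5183 0.0346 0.008 ]
-0.004 [array([252.6938, 224.4706]), array([276.7774, 217.7688])]
0 [array([253.1932, 225.6919]), array([277.325 , 218.9611])]
0.004 [array([253.695 , 226.9187]), array([277.8752, 220.1588])]
```

Emit:
move_arm([
  {"dx": 0, "dy": 0, "dz": -0.01, "twist": 0, "jaw": 0},
  {"dx": 0, "dy": 0, "dz": -0.03, "twist": 0, "jaw": 0},
  {"dx": 0, "dy": 0, "dz": -0.03, "twist": 0, "jaw": 0},
  {"dx": 0.006, "dy": -0.02, "dz": 0, "twist": 0, "jaw": 0},
  {"dx": 0.006, "dy": -0.038, "dz": 0, "twist": 0, "jaw": 0},
  {"dx": 0.006, "dy": -0.038, "dz": 0, "twist": 0, "jaw": 0},
  {"dx": 0.006, "dy": -0.038, "dz": 0, "twist": 0, "jaw": 0},
  {"dx": 0.006, "dy": -0.038, "dz": 0, "twist": 0, "jaw": 0},
  {"dx": 0.006, "dy": -0.038, "dz": 0, "twist": 0, "jaw": 0},
  {"dx": 0.005, "dy": -0.038, "dz": 0, "twist": 0, "jaw": 0},
  {"dx": 0, "dy": -0.02, "dz": 0, "twist": 0, "jaw": 0},
  {"dx": 0, "dy": -0.009, "dz": 0, "twist": 0, "jaw": 0},
])

```text
t: 11.15
eef_pos: [0.4949, 0.2814, 0.138]
ee_rot: [-3.141, -0.0, 0.158]
force: [-0.2, 0.1, -0.4]
width: 0.0636
gripper_force: 15.0
```

Emit:
move_arm([
  {"dx": 0, "dy": 0, "dz": 0.02, "twist": 0, "jaw": 0},
  {"dx": 0, "dy": 0, "dz": 0.015, "twist": 0, "jaw": 0},
  {"dx": 0, "dy": 0, "dz": 0.01, "twist": 0, "jaw": 0},
  {"dx": 0, "dy": 0, "dz": 0, "twist": 0, "jaw": 0},
  {"dx": 0, "dy": 0, "dz": 0, "twist": 0, "jaw": 0},
])

```text
t: 11.57
eef_pos: [0.4951, 0.2776, 0.0928]
ee_rot: [3.14, 0.001, 0.155]
force: [-0.5, -0.2, -0.3]
width: 0.0636
gripper_force: 15.0
```

```bash
python3 -c "
from h import *
go(.4954,.2786,.0826,.155)
a=arm.grab_frame('scene');cv2.imwrite('pics/e.png',cv2.resize(a[130:250,290:450],(800,600)))"
```

```text
t 11.57 pos [0.4951 0.2776 0.0928] rot [3.1405 0.0011 0.1547] w 0.0636 gf 15.0 F [-0.4966 -0.238  -0.3472] -> twist -0.0003 shift [ 0.0004 -0.0009  0.0102]
```

View pics/e.png

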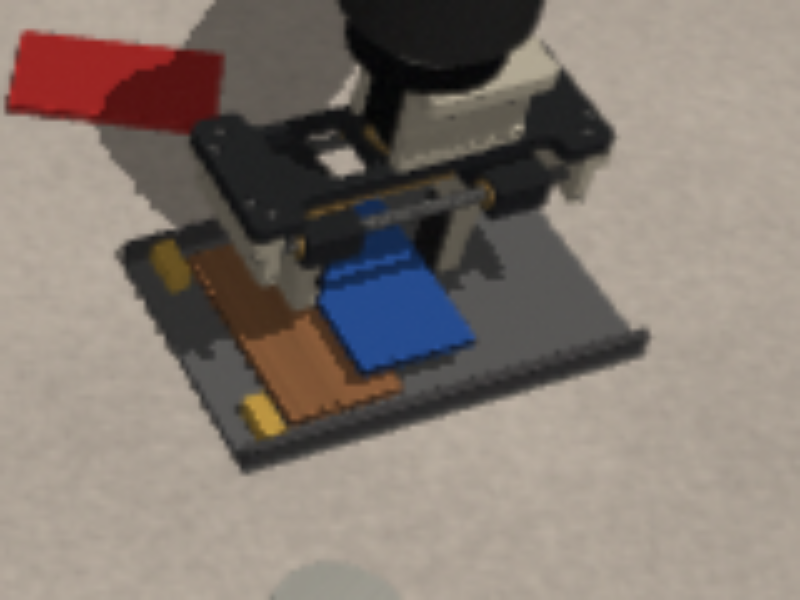

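Emit:
move_arm([
  {"dx": 0, "dy": -0.001, "dz": 0.004, "twist": 0, "jaw": 0},
  {"dx": 0, "dy": 0, "dz": 0.004, "twist": 0, "jaw": 0},
  {"dx": 0, "dy": 0, "dz": 0.0025, "twist": 0, "jaw": 0},
  {"dx": 0, "dy": 0, "dz": 0, "twist": 0, "jaw": 0},
  {"dx": 0, "dy": 0, "dz": 0, "twist": 0, "jaw": 0},
])

```text
t: 12.03
eef_pos: [0.495, 0.2792, 0.0826]
ee_rot: [3.141, 0.0, 0.155]
force: [0.9, 0.2, -0.6]
width: 0.0639
gripper_force: 15.0
```

```bash
python3 -c "
from h import *
go(.4954,.2786,.0826,.155)"
```

```text
t 12.03 pos [0.495  0.2792 0.0826] rot [3.1414 0.0002 0.1551] w 0.0639 gf 15.0 F [ 0.925   0.232  -0.6134] -> twist 0.0001 shift [0.0003 0.0007 0.    ]
```

Emit:
move_arm([
  {"dx": 0, "dy": 0, "dz": 0, "twist": 0, "jaw": 0.46},
  {"dx": 0, "dy": 0, "dz": 0, "twist": 0, "jaw": 0.49},
  {"dx": 0, "dy": 0, "dz": 0, "twist": 0, "jaw": 0.52},
  {"dx": 0, "dy": 0, "dz": 0, "twist": 0, "jaw": 0.58},
  {"dx": 0, "dy": 0, "dz": 0, "twist": 0, "jaw": 0.66},
  {"dx": 0, "dy": 0, "dz": 0, "twist": 0, "jaw": 0.72},
  {"dx": 0, "dy": 0, "dz": 0, "twist": 0, "jaw": 0.72},
  {"dx": 0, "dy": 0, "dz": -0.01, "twist": 0, "jaw": 0.72},
  {"dx": 0, "dy": 0, "dz": -0.03, "twist": 0, "jaw": 0.72},
  {"dx": 0, "dy": 0, "dz": -0.04, "twist": 0, "jaw": 0},
  {"dx": -0.005, "dy": 0.03, "dz": -0.01, "twist": 0.013, "jaw": -0.3},
  {"dx": -0.005, "dy": 0.041, "dz": 0, "twist": 0, "jaw": -0.3},
])

```text
t: 13.03
eef_pos: [0.4977, 0.2103, 0.1773]
ee_rot: [-3.138, -0.007, 0.146]
force: [1.6, -0.8, -1.2]
width: 0.0609
gripper_force: 0.0
```

Emit:
move_arm([
  {"dx": -0.005, "dy": 0.041, "dz": 0, "twist": 0, "jaw": -0.3},
  {"dx": -0.005, "dy": 0.041, "dz": 0, "twist": 0, "jaw": -0.3},
  {"dx": -0.005, "dy": 0.041, "dz": 0, "twist": 0, "jaw": -0.3},
  {"dx": -0.005, "dy": 0.041, "dz": 0, "twist": 0, "jaw": -0.3},
  {"dx": -0.005, "dy": 0.041, "dz": 0, "twist": 0, "jaw": -0.3},
  {"dx": -0.005, "dy": 0.041, "dz": 0, "twist": 0, "jaw": -0.3},
  {"dx": -0.005, "dy": 0.041, "dz": 0, "twist": 0, "jaw": -0.3},
  {"dx": -0.005, "dy": 0.041, "dz": 0, "twist": 0, "jaw": -0.3},
  {"dx": -0.005, "dy": 0.041, "dz": 0, "twist": 0, "jaw": -0.3},
  {"dx": -0.005, "dy": 0.041, "dz": 0, "twist": 0, "jaw": -0.3},
  {"dx": -0.005, "dy": 0.041, "dz": 0, "twist": 0, "jaw": -0.3},
  {"dx": 0, "dy": 0.03, "dz": 0, "twist": 0, "jaw": -0.3},
])

```text
t: 14.03
eef_pos: [0.5086, -0.2794, 0.1736]
ee_rot: [3.141, -0.0, 0.141]
force: [0.3, 0.4, 0.6]
width: 0.0306
gripper_force: 0.0
```

```bash
python3 - <<'E'
from h import *
def T(p): 
    d=np.array(p[:2])-[.4971,.2874]; return R.from_euler("z",-.155).as_matrix()[:2,:2]@d
im={n:arm.grab_frame(n) for n in("scene","top")}
M={n:m for n in im if (m:=sil(n,"blue_panel",(.4954,.279,.016))) is not None}
# tilted box: fit x,y,z,yaw with pitch about own x
import h
tilt=-.187
def boxmask(n,p,dim,S=4):
    x,y,z,w=p; a,b,c=np.array(dim)/2
    Pn=np.array([[i*a,j*b,k*c] for i in(-1,1) for j in(-1,1) for k in(-1,1)])@(R.from_euler("z",w)*R.from_euler("x",tilt)).as_matrix().T+[x,y,z]
    q=np.array([proj(n,v) for v in Pn],np.float32); q=(q+.5)*S-.5
    m=np.zeros((384*S,512*S),np.uint8); cv2.fillConvexPoly(m,np.round(cv2.convexHull(q)*16).astype(np.int32),255,shift=4)
    return cv2.resize(m,(512,384),interpolation=cv2.INTER_AREA)/255.
h.boxmask=boxmask
for t in (-.187,0):
    tilt=t; r=fit(M,(.4954,.279,.016,.155),P); print("blue tilt",t,r,"tray",T(r[0]))
h.boxmask=globals()["boxmask"]
go(.5085,-.2835,.106,.142)
a=im["scene"][130:250,290:450];b=im["top"][150:270,60:190]
cv2.imwrite("pics/f.png",np.hstack([cv2.resize(a,(480,360)),cv2.resize(b,(320,360))]))
E
```

```text
blue tilt -0.187 (array([0.4942, 0.2798, 0.0131, 0.1551]), np.float64(8.172240675715491)) tray [-0.004  -0.0071]Traceback (most recent call last):
  File "<stdin>", line 17, in <module>
  File "h.py", line 30, in fit
    k=len(free); r=minimize(f,np.zeros(k),method="Nelder-Mead",options=dict(initial_simplex=np.r_[np.zeros((1,k)),np.eye(k)*.8],xatol=.02,fatol=.05,maxiter=250))
                   ~~~~~~~~^^^^^^^^^^^^^^^^^^^^^^^^^^^^^^^^^^^^^^^^^^^^^^^^^^^^^^^^^^^^^^^^^^^^^^^^^^^^^^^^^^^^^^^^^^^^^^^^^^^^^^^^^^^^^^^^^^^^^^^^^^^^^^^^^^^^^^
    res = _minimize_neldermead(fun, x0, args, callback, bounds=bounds,
                               **options)
    fxr = func(xr)
    fx = function(np.copy(x), *(wrapper_args + args))
  File "h.py", line 29, in f
    return sum(((B(boxmask(n,p,dim))-T[n])**2).sum() for n in T)
  File "h.py", line 29, in <genexpr>
    return sum(((B(boxmask(n,p,dim))-T[n])**2).sum() for n in T)
                   ~~~~~~~^^^^^^^^^
  File "<stdin>", line 12, in boxmask
  File "h.py", line 11, in proj
    K,E=cam(n); q=K@(E[:3,:3].T@(np.array(p)-E[:3,3])); return q[:2]/q[2]
        ~~~^^^
  File "h.py", line 5, in cam
    c=arm.camera_info(n); return np.array(c["K"]),np.array(c["extrinsics"])
ValueError: time passes only in moves, steps and waits
```

```bash
sed -i '1i import functools' h.py; sed -i 's/^def cam(n)/@functools.cache\ndef cam(n)/' h.py; python3 - <<'E'
from h import *
im={n:arm.grab_frame(n) for n in("scene","top")}
go(.5085,-.2835,.106,.142)
for n in im:
    L=arm.silhouettes(n,"tray")
    for d in L[:2]:
        m=d["pixels"].astype(np.uint8); print(n,d["score"],m.sum())
        if m.sum()<2000: continue
        # fill the panels: hull; fit the tray with z fixed
        hl=cv2.convexHull(np.argwhere(m)[:,::-1].astype(np.int32)); f=np.zeros_like(m); cv2.fillConvexPoly(f,hl,1)
        print(fit({n:f},(.497,.287,.009,.155),(.152,.230,.018),(0,1,3)))
    # per-view fits of panels with z fixed (same calibration bias cancels)
    for o,p in(("ply_panel",(.5048,.2369,.010,.17)),):
        m=sil(n,o,p[:3]); 
        if m is not None: cv2.imwrite(f"pics/m_{n}.png",m*255)
a=im["scene"][130:250,290:450];b=im["top"][150:270,60:190]
cv2.imwrite("pics/f.png",np.hstack([cv2.resize(a,(480,360)),cv2.resize(b,(320,300+60))]))
E
```

```text
t 14.33 pos [ 0.5091 -0.2758  0.173 ] rot [-3.1415 -0.0001  0.1424] w 0.0309 gf 0.0 F [0.2663 0.4751 1.4146] -> twist 0.0004 shift [-0.0017  0.0076  0.067 ]
scene 0.9 2524
(array([0.4974, 0.2878, 0.009 , 0.1701]), np.float64(31.132913739539653))
top 0.67 4299
(array([0.4944, 0.2869, 0.009 , 0.1592]), np.float64(16.953748583182556))[ WARN:0@2.260] global loadsave.cpp:1063 imwrite_ Unsupported depth image for selected encoder is fallbacked to CV_8U.
```

View pics/f.png

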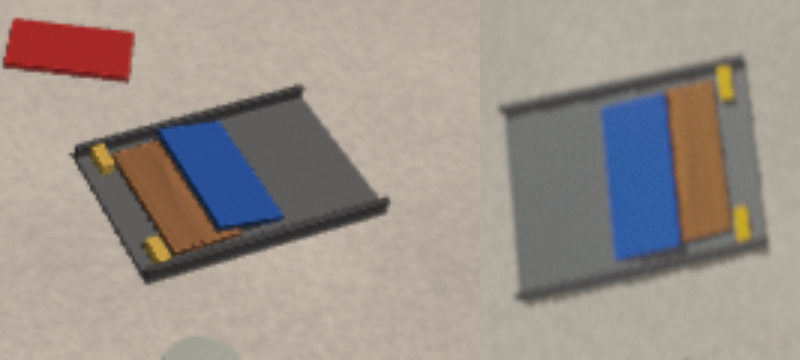

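Emit:
move_arm([
  {"dx": -0.0015, "dy": 0.0075, "dz": 0, "twist": 0, "jaw": -0.3},
  {"dx": 0, "dy": 0, "dz": 0, "twist": 0, "jaw": -0.3},
  {"dx": 0, "dy": 0, "dz": 0.022, "twist": 0, "jaw": -0.3},
  {"dx": 0, "dy": 0, "dz": 0.022, "twist": 0, "jaw": -0.3},
  {"dx": 0, "dy": 0, "dz": 0.022, "twist": 0, "jaw": -0.3},
  {"dx": 0, "dy": 0, "dz": 0, "twist": 0, "jaw": -0.3},
  {"dx": 0, "dy": 0, "dz": 0, "twist": 0, "jaw": -0.3},
])

```text
t: 15.12
eef_pos: [0.5083, -0.2839, 0.106]
ee_rot: [-3.141, 0.003, 0.142]
force: [0.7, -0.8, 0.2]
width: 0.0307
gripper_force: 0.0
```

```bash
python3 -c "
from h import *
go(.5085,-.2835,.106,.142)"
```

```text
t 15.12 pos [ 0.5083 -0.2839  0.106 ] rot [-3.1409  0.0027  0.1423] w 0.0307 gf 0.0 F [ 0.6675 -0.7881  0.1625] -> twist 0.0003 shift [ 0.0003 -0.0004 -0.    ]
```

Emit:
move_arm([
  {"dx": 0, "dy": 0, "dz": 0, "twist": 0, "jaw": -1},
  {"dx": 0, "dy": 0, "dz": 0, "twist": 0, "jaw": -1},
  {"dx": 0, "dy": 0, "dz": 0, "twist": 0, "jaw": -1},
  {"dx": 0, "dy": 0, "dz": 0, "twist": 0, "jaw": -1},
  {"dx": 0, "dy": 0, "dz": -0.01, "twist": 0, "jaw": -1},
  {"dx": 0, "dy": 0, "dz": -0.02, "twist": 0, "jaw": -1},
  {"dx": 0, "dy": 0, "dz": -0.03, "twist": 0, "jaw": -1},
  {"dx": 0, "dy": 0, "dz": -0.03, "twist": 0, "jaw": -1},
], force=25)

```text
t: 15.78
eef_pos: [0.5083, -0.2839, 0.198]
ee_rot: [-3.141, 0.001, 0.142]
force: [1.1, 0.1, -0.9]
width: 0.0076
gripper_force: 25.0
```

Emit:
move_arm([
  {"dx": 0.004, "dy": -0.02, "dz": 0, "twist": -0.018, "jaw": -1},
  {"dx": 0.004, "dy": -0.038, "dz": 0, "twist": 0, "jaw": -1},
  {"dx": 0.005, "dy": -0.038, "dz": 0, "twist": 0, "jaw": -1},
  {"dx": 0.005, "dy": -0.038, "dz": 0, "twist": 0, "jaw": -1},
  {"dx": 0.005, "dy": -0.038, "dz": 0, "twist": 0, "jaw": -1},
  {"dx": 0.005, "dy": -0.038, "dz": 0, "twist": 0, "jaw": -1},
  {"dx": 0.005, "dy": -0.03, "dz": 0, "twist": 0, "jaw": -1},
  {"dx": 0, "dy": -0.012, "dz": 0, "twist": 0, "jaw": -1},
  {"dx": 0, "dy": 0, "dz": 0.035, "twist": 0, "jaw": -1},
  {"dx": 0, "dy": 0, "dz": 0.03, "twist": 0, "jaw": -1},
  {"dx": 0, "dy": 0, "dz": 0.015, "twist": 0, "jaw": -1},
  {"dx": 0, "dy": 0, "dz": 0, "twist": 0, "jaw": -1},
])

```text
t: 16.78
eef_pos: [0.4997, -0.0302, 0.1144]
ee_rot: [3.141, 0.005, 0.16]
force: [0.4, -0.5, -0.9]
width: 0.0079
gripper_force: 25.0
```

Emit:
move_arm([
  {"dx": 0, "dy": 0, "dz": 0.008, "twist": 0, "jaw": -1},
  {"dx": 0, "dy": 0, "dz": 0.005, "twist": 0, "jaw": -1},
  {"dx": 0, "dy": 0, "dz": 0.002, "twist": 0, "jaw": -1},
  {"dx": 0, "dy": 0, "dz": 0, "twist": 0, "jaw": -1},
  {"dx": 0, "dy": 0, "dz": 0, "twist": 0, "jaw": -1},
])

```text
t: 17.2
eef_pos: [0.502, -0.0299, 0.1023]
ee_rot: [-3.142, -0.001, 0.16]
force: [-0.3, -0.2, -1.3]
width: 0.0078
gripper_force: 25.0
```

```bash
python3 -c "
from h import *
go(.50,-.03,.1,.16)"
```

```text
t 17.2 pos [ 0.502  -0.0299  0.1023] rot [-3.1415 -0.0011  0.1602] w 0.0078 gf 25.0 F [-0.3377 -0.2294 -1.3401] -> twist 0.0002 shift [-0.002  -0.0003  0.0023]
```

Emit:
move_arm([
  {"dx": 0, "dy": 0, "dz": 0.0015, "twist": 0, "jaw": -1},
  {"dx": 0, "dy": 0, "dz": 0, "twist": 0, "jaw": -1},
])

```text
t: 17.37
eef_pos: [0.5022, -0.0298, 0.1017]
ee_rot: [3.142, -0.002, 0.161]
force: [-3.8, 1.1, 11.7]
width: 0.0078
gripper_force: 25.0
```

Emit:
move_arm([
  {"dx": 0, "dy": 0, "dz": 0, "twist": 0, "jaw": -0.8},
  {"dx": 0, "dy": 0, "dz": 0, "twist": 0, "jaw": -0.6},
  {"dx": 0, "dy": 0, "dz": 0, "twist": 0, "jaw": -0.32},
  {"dx": 0, "dy": 0, "dz": 0, "twist": 0, "jaw": -0.32},
  {"dx": 0, "dy": 0, "dz": 0, "twist": 0, "jaw": -0.32},
  {"dx": 0, "dy": -0.006, "dz": 0, "twist": 0, "jaw": -0.32},
  {"dx": 0, "dy": -0.005, "dz": 0, "twist": 0, "jaw": -0.32},
  {"dx": 0, "dy": -0.003, "dz": 0, "twist": 0, "jaw": -0.32},
  {"dx": 0, "dy": -0.003, "dz": 0, "twist": 0, "jaw": -0.32},
  {"dx": 0, "dy": -0.002, "dz": 0, "twist": 0, "jaw": -0.32},
  {"dx": 0, "dy": 0, "dz": 0, "twist": 0, "jaw": -0.32},
  {"dx": 0, "dy": 0, "dz": 0, "twist": 0, "jaw": -0.32},
])

```text
t: 18.37
eef_pos: [0.4986, -0.0109, 0.1002]
ee_rot: [-3.142, -0.0, 0.161]
force: [0.0, 0.9, 0.1]
width: 0.0298
gripper_force: 0.1
```

```bash
python3 -c "
from h import *
go(.50,-.03,.1,.16)
arm.grab_frame('scene')
m=sil('scene','orange_panel',[.53,-.01,.02])
if m is not None:
  v,u=np.nonzero(m); q=cv2.approxPolyDP(cv2.convexHull(np.c_[u,v].astype(np.float32)),2,True)[:,0]; print(m.sum(),q.tolist())
c=np.array([.502,-.03,0]); Rz=R.from_euler('z',.16).as_matrix()
print('expect bottom, top near corners',proj('scene',c+Rz@[.06,-.004,0]),proj('scene',c+Rz@[.06,.034,.057]),'upright top',proj('scene',c+Rz@[.06,0,.064]))"
```

```text
t 18.37 pos [ 0.4986 -0.0109  0.1002] rot [-3.1416 -0.0001  0.1607] w 0.0298 gf 0.1 F [0.0308 0.941  0.1264] -> twist 0.0007 shift [-0.0017  0.019   0.0002]
529 [[256.0, 227.0], [246.0, 209.0], [252.0, 183.0], [255.0, 184.0], [268.0, 210.0]]
expect bottom, top near corners [253.1467 227.6741] [267.499  209.5383] upright top [254.1273 211.4289]
```

Leaning as expected. Same lowering sequence.

Emit:
move_arm([
  {"dx": 0, "dy": 0.005, "dz": 0, "twist": 0, "jaw": -0.1},
  {"dx": 0, "dy": 0.005, "dz": 0, "twist": 0, "jaw": 0.14},
  {"dx": 0, "dy": 0, "dz": 0, "twist": 0, "jaw": 0.14},
  {"dx": 0, "dy": 0, "dz": 0.008, "twist": 0, "jaw": 0.14},
  {"dx": 0, "dy": 0, "dz": 0.008, "twist": 0, "jaw": 0.14},
  {"dx": 0, "dy": 0, "dz": 0.008, "twist": 0, "jaw": 0.14},
  {"dx": 0, "dy": 0, "dz": 0.005, "twist": 0, "jaw": 0.14},
  {"dx": 0, "dy": -0.004, "dz": 0, "twist": 0, "jaw": 0.3},
  {"dx": 0, "dy": -0.004, "dz": 0, "twist": 0, "jaw": 0.5},
  {"dx": 0, "dy": -0.004, "dz": 0, "twist": 0, "jaw": 0.7},
  {"dx": 0, "dy": -0.004, "dz": 0, "twist": 0, "jaw": 0.85},
  {"dx": 0, "dy": -0.004, "dz": 0, "twist": 0, "jaw": 1},
])

```text
t: 19.47
eef_pos: [0.4972, -0.0006, 0.0715]
ee_rot: [-3.141, -0.001, 0.161]
force: [0.4, -0.6, 0.6]
width: 0.0774
gripper_force: 0.0
```

Emit:
move_arm([
  {"dx": 0, "dy": 0, "dz": 0, "twist": 0, "jaw": 1},
  {"dx": 0, "dy": 0, "dz": 0, "twist": 0, "jaw": 1},
  {"dx": 0, "dy": 0, "dz": 0, "twist": 0, "jaw": 1},
])

```text
t: 19.72
eef_pos: [0.4971, -0.0012, 0.0713]
ee_rot: [-3.141, -0.0, 0.161]
force: [0.8, -0.4, -0.3]
width: 0.0873
gripper_force: 0.0
```

Emit:
move_arm([
  {"dx": 0, "dy": 0, "dz": 0.003, "twist": 0, "jaw": 1},
  {"dx": 0, "dy": 0, "dz": 0, "twist": 0, "jaw": 0.8},
  {"dx": 0, "dy": 0, "dz": 0, "twist": 0, "jaw": 0.6},
  {"dx": 0, "dy": 0, "dz": 0, "twist": 0, "jaw": 0.4},
  {"dx": 0, "dy": 0, "dz": 0, "twist": 0, "jaw": 0},
  {"dx": 0, "dy": 0, "dz": 0, "twist": 0, "jaw": 0},
], force=15)

```text
t: 20.22
eef_pos: [0.497, -0.0014, 0.0681]
ee_rot: [3.142, 0.0, 0.16]
force: [0.2, -0.3, -0.3]
width: 0.0635
gripper_force: 15.0
```

```bash
python3 -c "
from h import *
go(.50,.0,.07,.16)
arm.grab_frame('scene')
m=sil('scene','orange_panel',[.53,0,.004])
v,u=np.nonzero(m); q=cv2.approxPolyDP(cv2.convexHull(np.c_[u,v].astype(np.float32)),2,True)[:,0]; print(m.sum(),q.tolist())
s=arm.get_state();e=np.array(s['eef_pos']);w=s['ee_rot'][2]
for k in(-.004,0,.004): print(k,[proj('scene',e*[1,1,0]+R.from_euler('z',w).as_matrix()@[.06+k,j,.008]) for j in(-.032,.032)])"
```

```text
t 20.22 pos [ 0.497  -0.0014  0.0681] rot [3.1416 0.0001 0.1601] w 0.0635 gf 15.0 F [ 0.1849 -0.2756 -0.3483] -> twist 0.0001 shift [ 0.0032 -0.0009 -0.0019]
713 [[277.0, 220.0], [254.0, 227.0], [248.0, 214.0], [248.0, 194.0], [262.0, 190.0]]
-0.004 [array([252.9234, 224.3227]), array([276.9542, 217.5296])]
0 [array([253.4308, 225.5412]), array([277.5094, 218.7188])]
0.004 [array([253.9405, 226.7652]), array([278.0672, 219.9133])]
```

Emit:
move_arm([
  {"dx": 0, "dy": 0, "dz": 0, "twist": 0, "jaw": 0.55},
  {"dx": 0, "dy": 0, "dz": 0, "twist": 0, "jaw": 0.55},
  {"dx": 0, "dy": 0, "dz": -0.003, "twist": 0, "jaw": 0.55},
  {"dx": 0, "dy": 0, "dz": 0, "twist": 0, "jaw": 0.55},
  {"dx": 0, "dy": 0, "dz": 0, "twist": 0, "jaw": 0.4},
  {"dx": 0, "dy": 0, "dz": 0, "twist": 0, "jaw": 0},
  {"dx": 0, "dy": 0, "dz": 0, "twist": 0, "jaw": 0},
  {"dx": 0, "dy": 0, "dz": -0.01, "twist": 0, "jaw": 0},
  {"dx": 0, "dy": 0, "dz": -0.02, "twist": 0, "jaw": 0},
  {"dx": 0, "dy": 0, "dz": -0.02, "twist": 0, "jaw": 0},
  {"dx": 0, "dy": 0, "dz": -0.02, "twist": 0, "jaw": 0},
  {"dx": 0, "dy": 0, "dz": 0, "twist": 0, "jaw": 0},
])

```text
t: 21.32
eef_pos: [0.4988, -0.0008, 0.1446]
ee_rot: [-3.141, -0.005, 0.161]
force: [0.3, 0.0, -0.4]
width: 0.0632
gripper_force: 15.0
```

Emit:
move_arm([
  {"dx": 0.004, "dy": -0.015, "dz": 0, "twist": 0, "jaw": 0},
  {"dx": 0.004, "dy": -0.03, "dz": 0, "twist": 0, "jaw": 0},
  {"dx": 0.004, "dy": -0.03, "dz": 0, "twist": 0, "jaw": 0},
  {"dx": 0.004, "dy": -0.03, "dz": 0, "twist": 0, "jaw": 0},
  {"dx": 0.004, "dy": -0.03, "dz": 0, "twist": 0, "jaw": 0},
  {"dx": 0.004, "dy": -0.03, "dz": 0, "twist": 0, "jaw": 0},
  {"dx": 0.004, "dy": -0.03, "dz": 0, "twist": 0, "jaw": 0},
  {"dx": 0.004, "dy": -0.03, "dz": 0, "twist": 0, "jaw": 0},
  {"dx": 0.004, "dy": -0.03, "dz": 0, "twist": 0, "jaw": 0},
  {"dx": 0.004, "dy": -0.03, "dz": 0, "twist": 0, "jaw": 0},
  {"dx": 0.004, "dy": -0.025, "dz": 0, "twist": 0, "jaw": 0},
  {"dx": 0, "dy": -0.011, "dz": 0, "twist": 0, "jaw": 0},
])

```text
t: 22.32
eef_pos: [0.4893, 0.3256, 0.1405]
ee_rot: [-3.141, -0.0, 0.162]
force: [0.3, 1.6, 0.2]
width: 0.0634
gripper_force: 15.0
```

Emit:
move_arm([
  {"dx": 0, "dy": 0, "dz": 0.02, "twist": 0, "jaw": 0},
  {"dx": 0, "dy": 0, "dz": 0.01, "twist": 0, "jaw": 0},
  {"dx": 0, "dy": 0, "dz": 0.01, "twist": 0, "jaw": 0},
  {"dx": 0, "dy": 0, "dz": 0, "twist": 0, "jaw": 0},
  {"dx": 0, "dy": 0, "dz": 0, "twist": 0, "jaw": 0},
  {"dx": 0, "dy": 0, "dz": 0, "twist": 0, "jaw": 0},
])

```text
t: 22.82
eef_pos: [0.4896, 0.3222, 0.1015]
ee_rot: [3.142, -0.0, 0.16]
force: [0.5, 0.6, -1.3]
width: 0.0629
gripper_force: 15.0
```

```bash
python3 -c "
from h import *
go(.4891,.3222,.090,.16)
arm.grab_frame('scene')
m=sil('scene','orange_panel',[.52,.32,.03])
v,u=np.nonzero(m); q=cv2.approxPolyDP(cv2.convexHull(np.c_[u,v].astype(np.float32)),2,True)[:,0]; print(m.sum(),q.tolist())
s=arm.get_state();e=np.array(s['eef_pos']);w=s['ee_rot'][2]
for k in(0,.004): print(k,[proj('scene',e+[0,0,-.0711]+R.from_euler('z',w).as_matrix()@[.06+k,j,.008]) for j in(-.032,.032)])"
```

```text
t 22.82 pos [0.4896 0.3222 0.1015] rot [ 3.1416 -0.0003  0.1597] w 0.0629 gf 15.0 F [ 0.5377  0.5717 -1.2556] -> twist -0.0003 shift [-0.0005 -0.      0.0115]
576 [[400.0, 194.0], [384.0, 199.0], [377.0, 197.0], [370.0, 186.0], [380.0, 164.0], [400.0, 190.0]]
0 [array([379.4665, 197.4755]), array([401.8242, 191.0609])]
0.004 [array([380.252 , 198.6223]), array([402.6501, 192.1804])]
```

Emit:
move_arm([
  {"dx": 0, "dy": 0, "dz": 0.004, "twist": 0, "jaw": 0},
  {"dx": 0, "dy": 0, "dz": 0.003, "twist": 0, "jaw": 0},
  {"dx": 0, "dy": 0, "dz": 0.002, "twist": 0, "jaw": 0},
  {"dx": 0, "dy": 0, "dz": 0.0015, "twist": 0, "jaw": 0},
  {"dx": 0, "dy": 0, "dz": 0, "twist": 0, "jaw": 0},
  {"dx": 0, "dy": 0, "dz": 0, "twist": 0, "jaw": 0},
])

```text
t: 23.42
eef_pos: [0.4892, 0.3226, 0.0905]
ee_rot: [3.141, 0.0, 0.16]
force: [0.7, 0.1, -0.5]
width: 0.0633
gripper_force: 15.0
```

```bash
python3 -c "
from h import *
go(.4891,.3222,.090,.16)"
```

```text
t 23.42 pos [0.4892 0.3226 0.0905] rot [3.1413 0.0003 0.1603] w 0.0633 gf 15.0 F [ 0.7497  0.0579 -0.4734] -> twist 0.0003 shift [-0.0001  0.0003  0.0005]
```

Emit:
move_arm([
  {"dx": 0, "dy": 0, "dz": 0.001, "twist": 0, "jaw": 0},
  {"dx": 0, "dy": 0, "dz": 0, "twist": 0, "jaw": 0.46},
  {"dx": 0, "dy": 0, "dz": 0, "twist": 0, "jaw": 0.49},
  {"dx": 0, "dy": 0, "dz": 0, "twist": 0, "jaw": 0.52},
  {"dx": 0, "dy": 0, "dz": 0, "twist": 0, "jaw": 0.56},
  {"dx": 0, "dy": 0, "dz": 0, "twist": 0, "jaw": 0.6},
  {"dx": 0, "dy": 0, "dz": 0, "twist": 0, "jaw": 0.6},
  {"dx": 0, "dy": 0, "dz": -0.005, "twist": 0, "jaw": 0.6},
  {"dx": 0, "dy": 0, "dz": -0.02, "twist": 0, "jaw": 0.6},
  {"dx": 0, "dy": 0, "dz": -0.04, "twist": 0, "jaw": 0.6},
  {"dx": 0, "dy": 0, "dz": -0.04, "twist": 0, "jaw": 0.6},
  {"dx": 0, "dy": 0.03, "dz": -0.02, "twist": 0, "jaw": 0.6},
])

```text
t: 24.42
eef_pos: [0.4957, 0.2969, 0.2199]
ee_rot: [-3.138, -0.006, 0.164]
force: [2.2, 0.1, 1.0]
width: 0.0697
gripper_force: 0.0
```

Emit:
move_arm([
  {"dx": 0, "dy": 0.04, "dz": 0, "twist": 0, "jaw": 0.6},
  {"dx": 0, "dy": 0.04, "dz": 0, "twist": 0, "jaw": 0.6},
  {"dx": 0, "dy": 0.04, "dz": 0, "twist": 0, "jaw": 0.6},
  {"dx": 0, "dy": 0.04, "dz": 0, "twist": 0, "jaw": 0.6},
  {"dx": 0, "dy": 0.04, "dz": 0, "twist": 0, "jaw": 0.6},
  {"dx": 0, "dy": 0.04, "dz": 0, "twist": 0, "jaw": 0.6},
  {"dx": 0, "dy": 0.04, "dz": 0, "twist": 0, "jaw": 0.6},
  {"dx": 0, "dy": 0.04, "dz": 0, "twist": 0, "jaw": 0.6},
  {"dx": 0, "dy": 0.04, "dz": 0, "twist": 0, "jaw": 0.6},
  {"dx": 0, "dy": 0.04, "dz": 0, "twist": 0, "jaw": 0.6},
  {"dx": 0, "dy": 0.03, "dz": 0, "twist": 0, "jaw": 0.6},
])

```text
t: 25.33
eef_pos: [0.5626, -0.1343, 0.2152]
ee_rot: [3.141, -0.0, 0.159]
force: [0.5, 0.5, -0.7]
width: 0.0699
gripper_force: 0.0
```

```bash
python3 - <<'E'
import h; from h import *
tilt=-.187
def bm(n,p,dim,S=4):
    x,y,z,w=p; a,b,c=np.array(dim)/2
    Pn=np.array([[i*a,j*b,k*c] for i in(-1,1) for j in(-1,1) for k in(-1,1)])@(R.from_euler("z",w)*R.from_euler("x",tilt)).as_matrix().T+[x,y,z]
    q=np.array([proj(n,v) for v in Pn],np.float32); q=(q+.5)*S-.5
    m=np.zeros((384*S,512*S),np.uint8); cv2.fillConvexPoly(m,np.round(cv2.convexHull(q)*16).astype(np.int32),255,shift=4)
    return cv2.resize(m,(512,384),interpolation=cv2.INTER_AREA)/255.
h.boxmask=bm
im={n:arm.grab_frame(n) for n in("scene","top")}
M={n:m for n in im if (m:=sil(n,"orange_panel",(.489,.322,.016))) is not None}
for tilt in(-.187,0,.187):
    p,f=fit(M,(.489,.322,.016,.16),P); d=R.from_euler("z",-.163).as_matrix()[:2,:2]@(p[:2]-[.4959,.2874]); print("orange",list(M),tilt,p,round(f,1),"tray",d)
print([ (d["position"],round(d["score"],2)) for d in arm.pinpoint("top","green_panel")[:1]])
a=im["scene"][120:280,270:470];b=im["top"][150:270,60:190]
cv2.imwrite("pics/g.png",np.hstack([cv2.resize(a,(450,360)),cv2.resize(b,(350,360))]))
E
```

```text
orange ['scene', 'top'] -0.187 [0.4912 0.3279 0.0106 0.1615] 337.8 tray [0.002  0.0407]
orange ['scene', 'top'] 0 [0.4922 0.3271 0.0105 0.1718] 434.5 tray [0.0028 0.0398]
orange ['scene', 'top'] 0.187 [0.4912 0.3276 0.0099 0.1749] 506.5 tray [0.0019 0.0404]
[([0.5034, -0.2296, 0.038], 0.57)]
```

View pics/g.png

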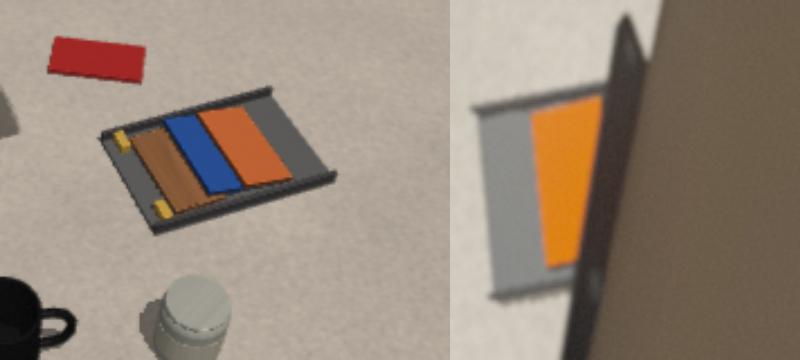

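Emit:
move_arm([
  {"dx": 0, "dy": 0.04, "dz": 0, "twist": 0, "jaw": 0.6},
  {"dx": -0.01, "dy": 0.04, "dz": 0, "twist": 0, "jaw": 0.6},
  {"dx": -0.01, "dy": 0.04, "dz": 0, "twist": 0, "jaw": 0.6},
  {"dx": -0.01, "dy": 0.04, "dz": 0, "twist": 0, "jaw": 0.6},
  {"dx": 0, "dy": 0, "dz": 0, "twist": 0, "jaw": 0.6},
  {"dx": 0, "dy": 0, "dz": 0, "twist": 0, "jaw": 0.6},
])

```text
t: 26.08
eef_pos: [0.5582, -0.295, 0.2145]
ee_rot: [-3.141, 0.0, 0.158]
force: [0.6, -0.2, -0.6]
width: 0.0701
gripper_force: 0.0
```

```bash
python3 - <<'E'
import h; from h import *
tilt=-.187
def bm(n,p,dim,S=4):
    x,y,z,w=p; a,b,c=np.array(dim)/2
    Pn=np.array([[i*a,j*b,k*c] for i in(-1,1) for j in(-1,1) for k in(-1,1)])@(R.from_euler("z",w)*R.from_euler("x",tilt)).as_matrix().T+[x,y,z]
    q=np.array([proj(n,v) for v in Pn],np.float32); q=(q+.5)*S-.5
    m=np.zeros((384*S,512*S),np.uint8); cv2.fillConvexPoly(m,np.round(cv2.convexHull(q)*16).astype(np.int32),255,shift=4)
    return cv2.resize(m,(512,384),interpolation=cv2.INTER_AREA)/255.
h.boxmask=bm
im={n:arm.grab_frame(n) for n in("scene","top")}
M={n:m for n in im if (m:=sil(n,"orange_panel",(.489,.322,.016))) is not None}
for tilt in(-.187,0):
    p,f=fit(M,(.489,.322,.016,.16),P); d=R.from_euler("z",-.163).as_matrix()[:2,:2]@(p[:2]-[.4959,.2874]); print("orange",tilt,p,round(f,1),"tray",d)
# visible strips of blue and ply along the tray's y axis, in the scene view
for o,c in(("blue_panel",(.4965,.265,.018)),("ply_panel",(.506,.226,.014))):
    for n in im:
        m=sil(n,o,c)
        if m is None: print(o,n,None); continue
        q=np.array([at_z(n,u[::-1],c[2])[:2] for u in np.argwhere(m)[::3]],np.float32); print(o,n,cv2.minAreaRect(q*1000))
E
```

```text
orange -0.187 [0.4901 0.3235 0.0133 0.1467] 21.1 tray [0.0001 0.0366]
orange 0 [0.4897 0.3232 0.0137 0.1435] 93.0 tray [-0.0003  0.0363]
blue_panel scene ((496.7032470703125, 270.28741455078125), (126.08747863769531, 43.151283264160156), 7.122579574584961)
blue_panel top None
ply_panel scene ((509.8855285644531, 236.21401977539062), (124.45094299316406, 66.84413146972656), 10.51706314086914)
ply_panel top ((505.5831604003906, 226.36935424804688), (120.81951141357422, 47.083717346191406), 9.674428939819336)
```

```bash
python3 -c "
from station import arm
print(arm.job_done())"
```

```text
the job is handed in; nothing more can be done
None
```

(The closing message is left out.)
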